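# Reset the funnel boom to the hole over the beaker

### The arm

A 6-joint arm with a two-finger parallel gripper is mounted at the origin on the work surface; the furniture and walls round the work are solid. World frame = base frame: x ahead of the robot, y to its left, z up, the work surface at z = 0. Lengths are in mm, angles in rad, forces in N, time in s.
With the tool pointing down it reaches from about 350 to 975 mm from the base axis. Payload 7.1 kg.
Tool frame: the origin (TCP) lies at the very end of the fingers, on their centre line; the grasp point (between the pads) lies 19 mm behind it (ctrl.grip_point_offset is the distance from the TCP to the grasp point, in mm); x points along the fingers, y is the direction in which the jaws open and shut, and the axes are right-handed (so a half turn about x gives the same grasp; the last joint's range is limited). The gripper opens to 88 mm and grips with 3 to 60 N. Pads are 20 mm wide; open, the fingers measure 115 mm over their backs; the gripper's body (75 mm by 178 mm) begins 61 mm behind the grasp point.
Start: joints at [-1.311, 0.423, 1.63, -0, 1.089, -0.019], TCP at [172.02, -600.844, 222.675] pointing down, gripper open.
Joint ranges: [-3, 3], [-0.9, 2.11], [0.09, 2.58], [-1.31, 4.45], [0.11, 2.69], [-2.54, 2.54]. Speed limits (rad/s): [2.39, 2.39, 3.01, 3.14, 3.14, 3.14].

### API

Orientations are given as a rotation vector (axis times angle).
In Python, from workcell import ctrl, vision, workorder gives the robot as it stands.
- The arm moves only by the shell command python3 -m crank 'ROWS'. ROWS is JSON, a list of rows, each a list of 3 entries, a list of its own where there are three numbers: the shift along the tool's x, y, z in m, then the turn, a rotation vector about the tool's x, y, z in rad, then the finger opening in m, from 0 to 0.0878. In form: [[[dx, dy, dz], [wx, wy, wz], jaw], ...]. A call has exactly 8 rows; each row shifts and turns the commanded pose from where the row before left it, along the tool's axes as they then stand; what a row does not reach is not made up. A row lasts 1/12 s, in which the tool goes at most 41.7 mm and 7.16 degrees, less where a joint would pass 70% of its speed; a pose out of reach is approached as far as the arm can. A call with a gripper value outside its range is refused whole. The fingers move at their own pace and stop on an object; the grip force is fixed at half the most. Time passes only in rows, so rows that do not move let the fingers close, or fill a call up. It gives the time, the measured TCP pose, the force and the opening at its end, in the units of the state.
- ctrl.get_obs(): the state, without advancing time (a new reading comes with each control period).
- vision.get_image(name): name is "side" or "top"; returns a dict with "img" (384x512x3 uint8, blue, green, red), "mtx" (3x3 intrinsics, pixels), "rvec" (rotation vector, rad) and "tvec" (3), from world to camera coordinates, as OpenCV has them. Camera axes: x right, y down, z forward; pixel columns grow to the right and rows downward; lengths in mm; the calibration is good to about 2 mm. A picture is of the moment at which its call begins. There is no depth.
- workorder.close_job(): hands the job in, once; it reports no verdict.
The state is a dict: "t": time; "qpos": joint angles; "qvel": joint speeds; "joint_torque": joint torques, N m; "ee_pos": TCP position; "orientation": TCP orientation; "ft_force": force on the tool from outside, world axes, zero at the start; "moment": the same for the moment, N m; "width": finger opening in mm.
Only numpy, scipy, OpenCV 4.12 (cv2) and the standard library are available. Lean on these libraries where they do the work, as an engineer would, in place of code of your own. Each camera call takes 0.05 s, during which the arm holds its last target.

### The job

The funnel ring on the telescoping boom stands one hole off the empty beaker below it. Press the boom's spring button flush, slide the outer tube in or out to the neighbouring hole that brings the ring over that beaker and stop as soon as you feel the button snap through, without forcing the tube against the button. Then take the funnel out of the beaker it is parked in and set it gently upright in the ring, so that its stem hangs into the empty beaker, and let go.

Things in the scene. Friction and masses are not known exactly. Their poses are not given: they have to be found in the camera images.
- stand: fixed steel retort stand, upright 165 mm high; origin on the table at the foot of the 12 mm upright, z up. Its -y runs along the horizontal boom from upright to ring; the boom's axis lies straight above this y axis, 98 mm over the table. A 25 mm square inner tube clamped to the upright carries the sliding outer tube
- boom_tube: square outer tube 30 x 30 mm, slides only along the stand's y, friction about 9 N. Origin on its axis at the middle of three 14 mm holes in its face toward the stand's -x; tube reaches 70 mm from there toward the upright, 65 mm toward the ring. Holes are spaced unevenly: the next one is 30 to 48 mm off on either side, to be found by feel. At the start the button is in the middle hole, 1 mm play
- snap_button: brass button, 12 mm, round-ended, on the inner tube at stand y = -0.150; moves only along the stand's x. Origin at its crown: 21 mm from the boom's axis toward -x when out (6 mm proud, locks the tube), 15 when flush, 13 under the tube's 2 mm wall. Spring 4 to 7 N. When flush, the wall rides over it at 12 to 20 N along the tube. More than 15 N between tube and button harms it
- ring (a point): centre of the top face of the ring at the boom's end (inner diameter 39 mm, outer 56 mm, 10 mm thick), 114 mm over the table, straight above the stand's y axis, 104 mm beyond the tube's origin on a 12 mm rod; moves with the tube
- receiver: the empty glass beaker on the table under the boom, 53 mm diameter, 65 mm high; origin at the centre of its foot. It stands about 40 mm along the boom from the point below the ring's start, either farther from the upright or nearer to it; the hole there puts the ring over it to within 10 mm
- bottle: bystander: white capped bottle, 48 mm diameter, 75 mm high, on the other side of the ring's start; origin at the centre of its foot
- park_beaker: glass beaker of the same kind (53 mm diameter, 65 mm high), between the boom and the robot; stands firm; the funnel is parked in it
- funnel: white plastic filter funnel, 88 mm high: stem 14 mm diameter, 35 mm long, cone widening to 35 mm diameter at 58 mm, there a flat shoulder out to an upright collar 58 mm in diameter (58 to 88 mm). Origin at the centre of the stem's lower end, z up. Stands loose and upright in the parking beaker, shoulder on its rim; seated, the shoulder lies flat on the ring, origin 58 mm below the ring's top

How it is judged (in metres and radians):
On the way, in this order (a step that is already met when the one before it is completed fails the run):
1. the snap button is pressed in, at least nearly flush with the tube (within 1 mm) (x of snap_button in the frame of stand above -0.016 m), for 0.2 s.
2. the button has snapped out again through the hole that puts the ring over the empty beaker (within 13 mm) (x of snap_button in the frame of stand below -0.02 m and horizontal distance between ring and receiver below 0.013 m), for 0.2 s.
At the end, for the whole second after the job is handed in: the button is fully out (1 mm) in the hole that holds the ring over the empty beaker (13 mm); the funnel sits upright (0.06 rad) in the ring, centred (5 mm), its shoulder down on it (3 mm), at rest, its stem over the beaker (15 mm); the beaker stands upright (all of step 2 and horizontal distance between funnel and receiver below 0.015 m and angle between funnel's own z axis and vertical below 0.06 rad and angle between receiver's own z axis and vertical below 0.05 rad and z of funnel in the frame of ring between -0.061 and -0.055 m and horizontal distance between funnel and ring below 0.005 m and linear speed of funnel below 0.02 m/s); the robot touches nothing.
It fails at once if the tube is forced against the button (more than 15 N between them) (contact force between snap_button and boom_tube above 15 N).
It fails at once if the funnel is dropped (falls free at more than 0.4 m/s) (contact force between the fingers and funnel below 0.01 N and linear speed of funnel above 0.4 m/s).
It fails at once if the empty beaker is knocked away (more than 15 mm) (distance of receiver from where it was at the start of the episode above 0.015 m).
It also fails if it takes over 54 s, if anything falls off the work surface, if the arm or the gripper's body presses on something with over 40 N, if the wrist force passes 120 N, or if a joint passes its speed limit or range.

## Working session

There is one attempt and no reset: what is moved stays moved. The work goes in short steps, Python scripts to look and compute and a shell command to move; the robot and the scene stay as the last step left them, time stands still between calls to the robot, and variables do not carry over. Pictures are saved under pics/ and viewed, and the job is handed in when it is done.

```bash
mkdir -p pics; ls
python3 - <<'E'
from workcell import ctrl, vision
import cv2
for n in ("side","top"):
    d=vision.get_image(n); cv2.imwrite(f"pics/{n}0.png",d["img"])
    R=cv2.Rodrigues(d["rvec"])[0]; print(n,d["mtx"].tolist() if hasattr(d["mtx"],'tolist') else d["mtx"],(-R.T@d["tvec"].reshape(3)).round(1),R.round(3).tolist())
o=ctrl.get_obs(); print(o)
E
```

```text
pics
side [[412.93785660169823, 0.0, 251.83998802323487], [0.0, 412.93785660169823, 194.73714061189364], [0.0, 0.0, 1.0]] [748.9 431.7 486.3] [[-0.915, 0.403, 0.004], [0.184, 0.424, -0.887], [-0.359, -0.811, -0.462]]
top [[363.2759159563978, 0.0, 258.3678824634095], [0.0, 363.2759159563978, 187.1043584005283], [0.0, 0.0, 1.0]] [ 309.5 -243.6  928.9] [[0.018, -1.0, 0.006], [-0.988, -0.018, -0.154], [0.154, -0.003, -0.988]]
{'t': 0.1, 'qpos': array([-1.31102289e+00,  4.23710824e-01,  1.63058985e+00, -4.32077406e-07,
        1.08863361e+00, -1.90025410e-02]), 'qvel': array([ 0.00146945, -0.00222044, -0.00155883,  0.00021947, -0.00011408,
        0.00121895]), 'joint_torque': array([ 1.52571451e-03, -5.45612669e+01, -2.74326253e+01,  6.45703333e-02,
        1.88088545e-02, -1.97099160e-05]), 'ee_pos': array([ 171.88212569, -600.38281831,  222.02223095]), 'orientation': array([ 2.07250807,  0.292186  , -2.07284609]), 'ft_force': array([ 0.00754452, -0.12736706,  0.20883079]), 'moment': array([ 0.04215952, -0.02533313, -0.0069718 ]), 'width': 87.89188037259788}
```

View pics/side0.png

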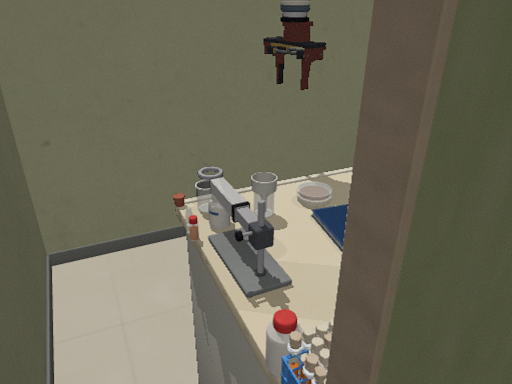

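View pics/top0.png

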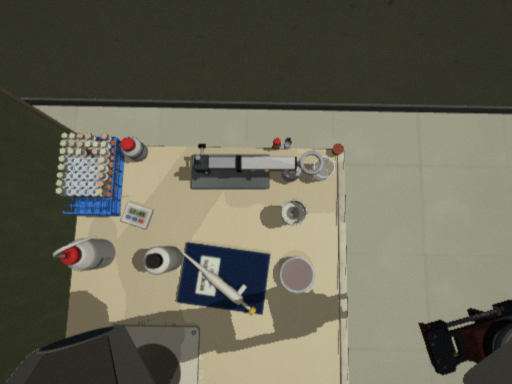

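Run:
```python
import cv2
a=cv2.imread("pics/top0.png")[125:235,180:360]; cv2.imwrite("pics/top0z.png",cv2.resize(a,None,fx=4.4,fy=4.4,interpolation=cv2.INTER_CUBIC))
a=cv2.imread("pics/side0.png")[160:290,170:340]; cv2.imwrite("pics/side0z.png",cv2.resize(a,None,fx=4.5,fy=4.5,interpolation=cv2.INTER_CUBIC))
```

```text
(no output)
```

View pics/top0z.png

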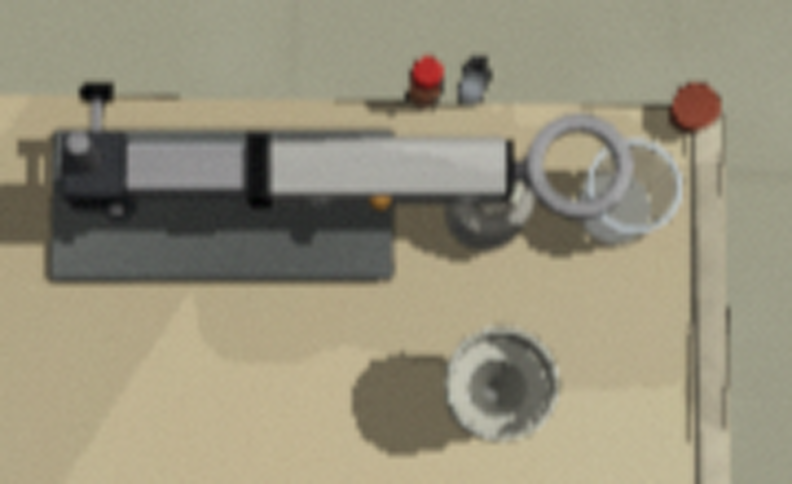

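View pics/side0z.png

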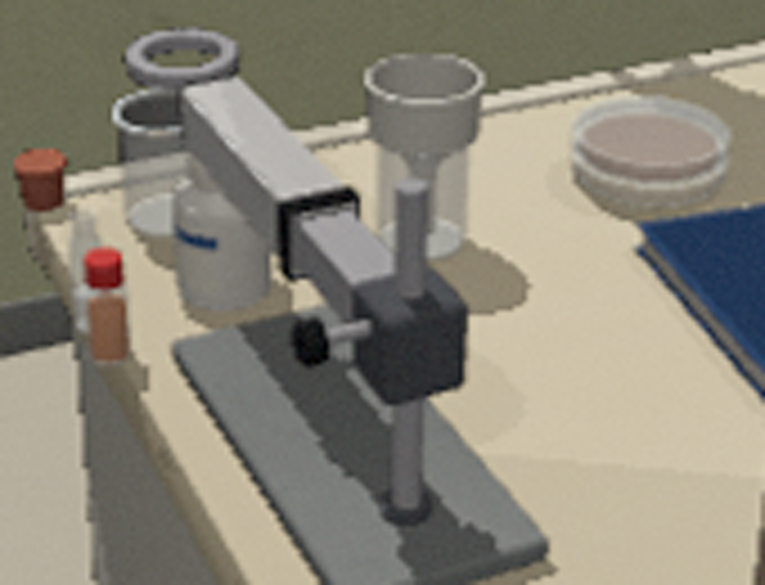

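```bash
cat > h.py <<'E'
import numpy as np, cv2
from workcell import ctrl, vision
from scipy.spatial.transform import Rotation as Rn
def pt(d,u,v,z):
    R=cv2.Rodrigues(d["rvec"])[0]; c=-R.T@np.array(d["tvec"]).reshape(3)
    r=R.T@np.linalg.inv(d["mtx"])@np.array([u,v,1.]); return (c+r*(z-c[2])/r[2]).round(1)
def px(d,p):
    return cv2.projectPoints(np.array([p],float),d["rvec"],d["tvec"],d["mtx"],None)[0].reshape(2).round(1)
def crop(img,u0,v0,u1,v1,f,name): cv2.imwrite(name,cv2.resize(img[v0:v1,u0:u1],None,fx=f,fy=f,interpolation=cv2.INTER_CUBIC))
E
python3 - <<'E'
from h import *
d=vision.get_image("top"); im=d["img"]
g=cv2.cvtColor(im,cv2.COLOR_BGR2GRAY)
f=8
for n,(u0,v0,u1,v1),z,rr in [("ring",(290,140,345,190),114,28),("funnel",(270,190,320,235),95,29),("recv",(300,145,345,190),65,26.5)]:
    a=cv2.GaussianBlur(cv2.resize(g[v0:v1,u0:u1],None,fx=f,fy=f,interpolation=cv2.INTER_CUBIC),(0,0),3)
    r=363*rr/(929-z)*f
    c=cv2.HoughCircles(a,cv2.HOUGH_GRADIENT,1.5,10,param1=60,param2=15,minRadius=int(r*.93),maxRadius=int(r*1.07))
    if c is None: print(n,None);continue
    for q in c[0][:4]:
        u=(q[0]+.5)/f-.5+u0; v=(q[1]+.5)/f-.5+v0; print(n,round(u,1),round(v,1),q[2]/r,pt(d,u,v,z))
# tube edges: brightness column profile
for u in (245,260,270,290):
    print(u,g[150:182,u].tolist())
print("row",g[163,285:305].tolist())
hsv=cv2.cvtColor(im,cv2.COLOR_BGR2HSV)
m=(hsv[...,0]>8)&(hsv[...,0]<25)&(hsv[...,1]>150)
ys,xs=np.nonzero(m[165:180,240:300]); print("button px",xs+240,ys+165)
print("upright zoom", pt(d,180+78/4.4,125+145/4.4,165))
o=ctrl.get_obs(); print(Rn.from_rotvec(o["orientation"]).as_matrix().round(3))
E
```

```text
ring None
funnel 293.5 212.0 0.94624186 [ 383.  -328.1   95. ]
funnel 292.3 212.9 1.0606227 [ 380.8 -325.5   95. ]
funnel 293.8 213.5 0.9299017 [ 379.6 -328.9   95. ]
funnel 295.3 212.9 1.0606227 [ 380.9 -332.4   95. ]
recv None
245 [163, 164, 163, 151, 122, 89, 95, 139, 168, 172, 169, 166, 166, 166, 165, 165, 169, 167, 139, 78, 50, 46, 49, 45, 47, 46, 47, 62, 76, 83, 87, 87]
260 [166, 165, 162, 154, 123, 90, 113, 154, 168, 170, 166, 168, 166, 166, 169, 165, 168, 167, 137, 78, 49, 49, 47, 43, 44, 45, 50, 68, 84, 85, 88, 90]
270 [126, 162, 167, 166, 163, 155, 155, 170, 175, 171, 168, 166, 167, 168, 170, 165, 167, 164, 138, 75, 56, 72, 80, 86, 84, 84, 84, 85, 92, 126, 159, 162]
290 [169, 167, 166, 168, 168, 162, 158, 170, 183, 184, 183, 179, 181, 175, 168, 169, 166, 165, 138, 76, 60, 77, 95, 88, 77, 84, 84, 78, 63, 57, 58, 76]
row [167, 168, 170, 168, 176, 175, 175, 177, 173, 156, 53, 37, 74, 72, 72, 120, 153, 157, 148, 141]
button px [264 265 266 267 265 266 267] [170 170 170 170 171 171 171]
upright zoom [ 489.5 -114.5  165. ]
[[-0.     0.275 -0.961]
 [ 0.001 -0.961 -0.275]
 [-1.    -0.001 -0.   ]]
```

Run:
```python
from h import *
d=vision.get_image("top")
def Z(a,b): return ((a+.5)/4.4-.5+180,(b+.5)/4.4-.5+125)
for v in (155.8,156.2,168.5): print("tube edge",pt(d,260,v,113),pt(d,285,v,113),pt(d,245,v,113))
for n,a,b,z in [("ring",580,166,114),("ringL",525,166,114),("ringR",634,166,114),("ringT",580,114,114),("ringB",580,218,114),("recvR",684,187,65),("recvT",636,140,65),("recvB",636,234,65),("funL",446,384,95),("funR",558,384,95),("funT",502,326,95),("funB",502,442,95),("tubeend",507,166,113),("tubestart",247,166,113),("bolt",78,145,165)]:
    print(n,pt(d,*Z(a,b),z))
print("button z98",pt(d,266,170.7,98),"lower lip")
s=vision.get_image("side")
def S(a,b): return ((a+.5)/4.5-.5+170,(b+.5)/4.5-.5+160)
for n,a,b,z in [("ring",182,58,114),("upright",410,185,165),("foot",408,510,8),("funrim",425,80,95),("tube FR",235,80,113),("tube FL",185,92,113),("recv rim",165,112,65)]: print(n,pt(s,*S(a,b),z))
```

```text
tube edge [ 509.6 -248.7  113. ] [ 510.7 -306.4  113. ] [ 509.  -214.2  113. ]
tube edge [ 508.7 -248.8  113. ] [ 509.8 -306.4  113. ] [ 508.  -214.2  113. ]
tube edge [ 479.8 -249.3  113. ] [ 480.8 -306.6  113. ] [ 479.1 -214.9  113. ]
ring [ 496.2 -367.1  114. ]
ringL [ 495.7 -338.4  114. ]
ringR [ 496.7 -395.3  114. ]
ringT [ 524.1 -367.2  114. ]
ringB [ 468.6 -367.   114. ]
recvR [ 496.7 -432.    65. ]
recvT [ 522.8 -405.7   65. ]
recvB [ 469.8 -405.2   65. ]
funL [ 382.7 -299.3   95. ]
funR [ 383.7 -357.9   95. ]
funT [ 413.7 -328.5   95. ]
funB [ 353.  -328.7   95. ]
tubeend [ 495.7 -329.1  113. ]
tubestart [ 493.1 -193.3  113. ]
bolt [ 490.4 -113.6  165. ]
button z98 [ 477.9 -263.4   98. ] lower lip
ring [ 500.6 -353.3  114. ]
upright [ 494.3 -106.8  165. ]
foot [ 488.3 -116.6    8. ]
funrim [ 385.9 -320.7   95. ]
tube FR [ 485.  -321.7  113. ]
tube FL [ 511.  -318.5  113. ]
recv rim [ 497.5 -396.4   65. ]
```

```bash
python3 -m crank '[[[0,0,0],[-0.12,0,0],0.0878],[[0,0,0],[-0.12,0,0],0.0878],[[0,0,0],[-0.12,0,0],0.0878],[[0,0,0],[-0.12,0,0],0.0878],[[0,0,0],[-0.12,0,0],0.0878],[[0,0,0],[-0.12,0,0],0.0878],[[0,0,0],[-0.12,0,0],0.0878],[[0,0,0],[-0.12,0,0],0.0878]]'
python3 -m crank '[[[0,0,0],[-0.12,0,0],0.0878],[[0,0,0],[-0.12,0,0],0.0878],[[0,0,0],[-0.11,0,0],0.0878],[[0,0.028,-0.028],[0,0,0],0.0878],[[0,0.028,-0.028],[0,0,0],0.0878],[[0,0.028,-0.028],[0,0,0],0.0878],[[0,0.028,-0.028],[0,0,0],0.0878],[[0,0.028,-0.028],[0,0,0],0.0878]]'
python3 -c "
from h import *
o=ctrl.get_obs(); print(o['ee_pos'],o['qpos']); print(Rn.from_rotvec(o['orientation']).as_matrix().round(3))"
```

```text
t: 0.92
ee_pos: [172.0, -600.8, 222.5]
orientation: [1.445, 1.037, -1.445]
ft_force: [-0.7, -0.3, 0.9]
width: 87.8
t: 1.58
ee_pos: [310.3, -456.9, 222.7]
orientation: [1.196, 1.217, -1.196]
ft_force: [0.5, -0.2, -0.2]
width: 87.5
[ 310.31264744 -456.92563149  222.67742368] [-9.95792083e-01  3.17076773e-01  1.79194346e+00  6.61503941e-05
  1.03250617e+00 -1.01316174e+00]
[[ 0.     1.     0.017]
 [-0.     0.017 -1.   ]
 [-1.     0.     0.   ]]
```

```bash
python3 -m crank '[[[0,0.027,-0.0267],[0,0,0],0.0878],[[0,0.027,-0.0267],[0,0,0],0.0878],[[0,0.027,-0.0267],[0,0,0],0.0878],[[0,0.027,-0.0267],[0,0,0],0.0878],[[0,0.027,-0.0267],[0,0,0],0.0878],[[0,0.027,-0.0267],[0,0,0],0.0878],[[0,0.026,-0.0268],[0,0,0],0.0878],[[0.02,0,0],[0,0,0],0.0878]]'
python3 - <<'E'
from h import *
o=ctrl.get_obs();print(o["ee_pos"],o["ft_force"])
d=vision.get_image("top");crop(d["img"],180,110,360,240,4.4,"pics/t1.png")
E
```

```text
t: 2.25
ee_pos: [500.0, -265.2, 205.9]
orientation: [1.195, 1.212, -1.188]
ft_force: [0.7, -0.2, 1.0]
width: 88.0
[ 500.04795014 -265.16320379  205.88514145] [ 0.74863498 -0.2484165   0.96518708]
```

View pics/t1.png

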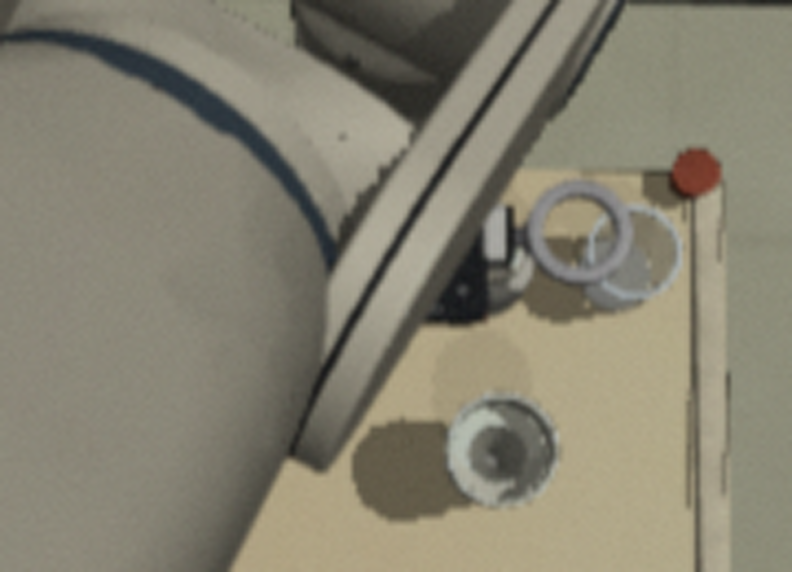

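```bash
python3 -m crank '[[[0.02,0,0],[0,0,0],0.0878],[[0.02,0,0],[0,0,0],0.0878],[[0.02,0,0],[0,0,0],0.0878],[[0.01,0,0],[0,0,0],0.0878],[[0,0,0],[0,0,0],0.0878],[[0,0,0],[0,0,0],0.0878],[[0,0,0],[0,0,0],0.0878],[[0,0,0],[0,0,0],0.0878]]'
python3 - <<'E'
from h import *
d=vision.get_image("side");crop(d["img"],170,100,340,290,3,"pics/s2.png")
E
```

```text
t: 2.97
ee_pos: [494.7, -268.6, 133.9]
orientation: [1.196, 1.215, -1.195]
ft_force: [-0.3, -0.2, 1.0]
width: 87.9
```

View pics/s2.png

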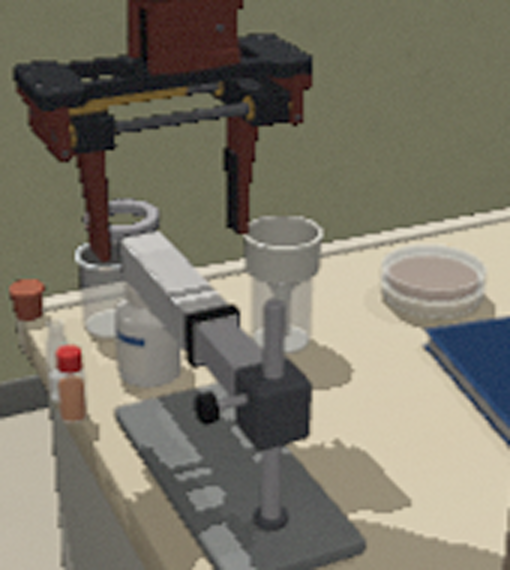

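```bash
python3 -m crank '[[[0.017,0,-0.0015],[0,0,0],0.0878],[[0.017,0,0],[0,0,0],0.0878],[[0.017,0,0],[0,0,0],0.0878],[[0.0,0,0],[0,0,0],0.07],[[0,0,0],[0,0,0],0.06],[[0,0,0],[0,0,0],0.05],[[0,0,0],[0,0,0],0.046],[[0,0,0],[0,0,0],0.044]]'
```

```text
t: 3.68
ee_pos: [494.8, -266.9, 82.8]
orientation: [1.196, 1.216, -1.195]
ft_force: [-0.9, 0.8, -0.0]
width: 58.1
```

```bash
python3 -m crank '[[[0,0,0],[0,0,0],0.043],[[0,0,0],[0,0,0],0.041],[[0,0,0],[0,0,0],0.039],[[0,0,0],[0,0,0],0.037],[[0,0,0],[0,0,0],0.036],[[0,0,0],[0,0,0],0.035],[[0,0,0],[0,0,0],0.034],[[0,0,0],[0,0,0],0.033]]'
```

```text
t: 4.35
ee_pos: [493.6, -266.4, 81.6]
orientation: [1.196, 1.219, -1.196]
ft_force: [-5.6, -0.7, 3.0]
width: 33.3
```

```bash
python3 -m crank '[[[0,0,0],[0,0,0],0.031],[[0,0,0],[0,0,0],0.030],[[0,0,0],[0,0,0],0.029],[[0,0,0],[0,0,0],0.027],[[0,0,0],[0,0,0],0.025],[[0,0,0],[0,0,0],0.022],[[0,0,0],[0,0,0],0.02],[[0,0,0],[0,0,0],0.02]]'
python3 - <<'E'
from h import *
d=vision.get_image("top");crop(d["img"],280,130,360,200,8,"pics/t3.png");cv2.imwrite("pics/t3full.png",d["img"])
o=ctrl.get_obs();print(o["ee_pos"],o["ft_force"],o["moment"],o["width"])
E
```

```text
t: 5.02
ee_pos: [494.4, -266.4, 81.6]
orientation: [1.196, 1.217, -1.196]
ft_force: [2.0, 0.9, -1.4]
width: 30.1
[ 494.38900663 -266.41073816   81.61981001] [ 1.66138684  0.45627288 -1.6894806 ] [ 0.18489344 -0.15687764  0.12054826] 29.76175586397652
```

```bash
python3 -m crank '[[[0,0,0],[0,0,0],0.02],[[0,0,0.0005],[0,0,0],0.02],[[0,0,0.0005],[0,0,0],0.02],[[0,0,0.0005],[0,0,0],0.02],[[0,0,0.0005],[0,0,0],0.02],[[0,0,0.0005],[0,0,0],0.02],[[0,0,0.0005],[0,0,0],0.02],[[0,0,0],[0,0,0],0.02]]'
```

```text
t: 5.73
ee_pos: [494.4, -267.6, 81.6]
orientation: [1.198, 1.219, -1.195]
ft_force: [3.8, 11.7, -0.3]
width: 29.9
```

```bash
python3 -m crank '[[[0,0,0.0003],[0,0,0],0.02],[[0,0,0.0003],[0,0,0],0.02],[[0,0,0.0003],[0,0,0],0.02],[[0,0,0.0003],[0,0,0],0.02],[[0,0,0],[0,0,0],0.02],[[0,0,0],[0,0,0],0.02],[[0,0,0],[0,0,0],0.02],[[0,0,0],[0,0,0],0.02]]'
python3 - <<'E'
from h import *
o=ctrl.get_obs();print(o["ee_pos"],o["ft_force"],o["moment"],o["width"])
d=vision.get_image("top");crop(d["img"],280,130,360,200,8,"pics/t4.png")
E
```

```text
t: 6.4
ee_pos: [494.4, -268.8, 81.6]
orientation: [1.198, 1.219, -1.195]
ft_force: [4.0, 12.2, 0.9]
width: 30.4
[ 494.39447812 -268.75395195   81.59592477] [ 4.0132446  12.19888068  0.90495332] [ 1.51023339 -0.70165038  0.11890039] 30.417939704908562
```

View pics/t4.png

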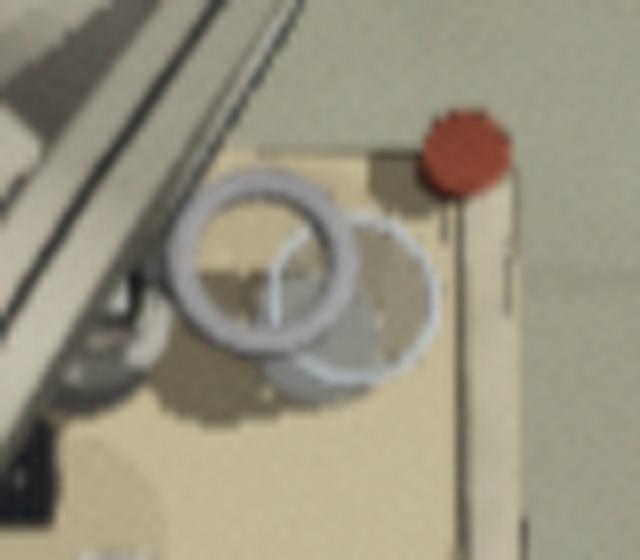

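```bash
python3 -m crank '[[[0,0,0.0005],[0,0,0],0.02],[[0,0,0.0005],[0,0,0],0.02],[[0,0,0.0005],[0,0,0],0.02],[[0,0,0.0005],[0,0,0],0.02],[[0,0,0.0005],[0,0,0],0.02],[[0,0,0.0005],[0,0,0],0.02],[[0,0,0.0005],[0,0,0],0.02],[[0,0,0.0005],[0,0,0],0.02]]'
```

```text
t: 7.12
ee_pos: [494.4, -271.2, 81.6]
orientation: [1.2, 1.221, -1.195]
ft_force: [5.5, 20.8, 4.1]
width: 29.8
```

```bash
cat > ring.py <<'E'
from h import *
def ring(d=None,name=None):
    d=d or vision.get_image("top"); im=d["img"]
    f=8;u0,v0,u1,v1=285,135,350,190
    a=cv2.resize(im[v0:v1,u0:u1],None,fx=f,fy=f,interpolation=cv2.INTER_CUBIC).astype(int)
    b=a[...,0];g=a[...,1];r=a[...,2]
    m=((b-g>3)&(r-g>-3)&(abs(b-r)<25)&(g>90)&(g<175)).astype(np.uint8)*255   # purplish grey
    m=cv2.morphologyEx(m,cv2.MORPH_OPEN,np.ones((7,7)))
    n,l,s,c=cv2.connectedComponentsWithStats(m); i=1+np.argmax(s[1:,4]); 
    hull=cv2.convexHull(np.argwhere(l==i)[:,::-1].astype(np.int32)); e=cv2.fitEllipse(hull)
    u=(e[0][0]+.5)/f-.5+u0; v=(e[0][1]+.5)/f-.5+v0
    if name: cv2.imwrite(name,(l==i).astype(np.uint8)*255)
    return pt(d,u,v,114), np.array(e[1])/f
if __name__=="__main__":
    import sys
    print(ring(name=sys.argv[1]if len(sys.argv)>1 else None)); o=ctrl.get_obs(); print(o["t"],o["ee_pos"].round(2),o["ft_force"].round(1),o["width"])
E
python3 - <<'E'
import ring,cv2
from h import *
d=vision.get_image("top")
d2=dict(d); d2["img"]=cv2.imread("pics/top0.png"); print(ring.ring(d2))
d2["img"]=cv2.imread("pics/t3full.png"); print(ring.ring(d2))
print(ring.ring(d,"pics/m.png")); o=ctrl.get_obs(); print(o["t"],o["ee_pos"].round(2),o["ft_force"].round(1))
print(d["img"][162,300:325].tolist())
E
```

```text
Traceback (most recent call last):
  File "ring.py", line 9, in ring
    n,l,s,c=cv2.connectedComponentsWithStats(m); i=1+np.argmax(s[1:,4]);
                                                     ~~~~~~~~~^^^^^^^^^
ValueError: attempt to get argmax of an empty sequence
```

Run:
```python
import cv2
a=cv2.imread("pics/top0.png"); print(a[162,296:328].tolist()); print(a[150:177:2,312].tolist())
```

```text
[[36, 37, 38], [72, 73, 76], [75, 77, 79], [74, 76, 78], [126, 126, 127], [154, 153, 154], [157, 158, 160], [141, 160, 167], [134, 165, 177], [136, 168, 179], [133, 166, 177], [135, 166, 178], [134, 164, 179], [134, 166, 179], [136, 168, 182], [132, 165, 175], [135, 167, 179], [139, 167, 177], [158, 174, 178], [171, 175, 171], [123, 139, 142], [120, 140, 146], [114, 133, 139], [96, 111, 114], [104, 105, 105], [148, 149, 149], [161, 160, 162], [154, 157, 160], [117, 134, 140], [108, 128, 135], [108, 129, 136], [109, 129, 136]]
[[133, 155, 163], [149, 150, 150], [96, 102, 106], [134, 166, 177], [137, 170, 179], [135, 169, 180], [135, 167, 179], [78, 96, 103], [96, 111, 116], [102, 112, 112], [120, 122, 122], [143, 143, 145], [81, 82, 83], [78, 89, 92]]
```

```bash
sed -i 's/^    m=((b-g.*/    m=((abs(r-b)<9)\&(abs(g-b)<6)\&(g>80)\&(g<170)).astype(np.uint8)*255/' ring.py
sed -i 's/285,135,350,190/299,146,350,182/; s/np.ones((7,7))/np.ones((9,9))/' ring.py
python3 - <<'E'
import ring,cv2
from h import *
d=vision.get_image("top")
d2=dict(d); d2["img"]=cv2.imread("pics/top0.png"); print(ring.ring(d2))
d2["img"]=cv2.imread("pics/t3full.png"); print(ring.ring(d2))
cv2.imwrite("pics/t5full.png",d["img"])
print(ring.ring(d,"pics/m.png")); o=ctrl.get_obs(); print(o["t"],o["ee_pos"].round(2),o["ft_force"].round(1))
E
```

```text
(array([ 490. , -370.4,  114. ]), array([23.80299568, 30.29373169]))
(array([ 490.5, -369.3,  114. ]), array([23.45475197, 29.45921898]))
(array([ 491.3, -373.4,  114. ]), array([23.37642097, 29.83433723]))
7.2167 [ 494.43 -271.22   81.61] [ 5.5 19.6  3.7]
```

View pics/m.png

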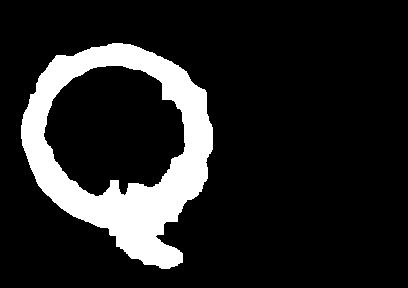

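Run:
```python
s=open('ring.py').read()
a=s.index("    hull="); b=s.index("    if name")
s=s[:a]+"""    rows=[np.nonzero(l[k]==i)[0] for k in range(int((152-v0)*f),int((157-v0)*f))]
    u=(np.median([(x[0]+x[-1])/2 for x in rows])+.5)/f-.5+u0; v=162.7
"""+s[b:]
s=s.replace("pt(d,u,v,114), np.array(e[1])/f","pt(d,u,v,114)")
open('ring.py','w').write(s)
import ring,cv2
from h import *
d=vision.get_image("top")
for n in("top0","t3full","t5full"):
    d["img"]=cv2.imread(f"pics/{n}.png"); print(ring.ring(d))
```

```text
[ 495.4 -366.4  114. ]
[ 495.4 -366.4  114. ]
[ 495.4 -370.3  114. ]
```

```bash
python3 -m crank '[[[0,0,0.0005],[0,0,0],0.02],[[0,0,0.0005],[0,0,0],0.02],[[0,0,0.0005],[0,0,0],0.02],[[0,0,0.0005],[0,0,0],0.02],[[0,0,0.0005],[0,0,0],0.02],[[0,0,0.0005],[0,0,0],0.02],[[0,0,0.0005],[0,0,0],0.02],[[0,0,0.0005],[0,0,0],0.02]]'; python3 ring.py
```

```text
t: 7.93
ee_pos: [494.6, -276.6, 81.6]
orientation: [1.199, 1.22, -1.195]
ft_force: [4.0, 11.0, 0.1]
width: 29.9
[ 495.5 -376.   114. ]
7.9833 [ 494.57 -276.8    81.6 ] [ 4.  10.3  0.4] 29.90594032473563
```

```bash
python3 -m crank '[[[0,0,0.0015],[0,0,0],0.02],[[0,0,0.002],[0,0,0],0.02],[[0,0,0.0025],[0,0,0],0.02],[[0,0,0.0025],[0,0,0],0.02],[[0,0,0.0025],[0,0,0],0.02],[[0,0,0.002],[0,0,0],0.02],[[0,0,0.001],[0,0,0],0.02],[[0,0,0.001],[0,0,0],0.02]]'; python3 ring.py
```

```text
t: 8.65
ee_pos: [494.9, -291.8, 81.6]
orientation: [1.198, 1.219, -1.195]
ft_force: [3.7, 10.6, -0.4]
width: 29.6
[ 495.9 -396.2  114. ]
8.7 [ 494.85 -292.22   81.6 ] [ 2.4  6.1 -1.4] 29.523407331774784
```

```bash
python3 -m crank '[[[0,0,0.0003],[0,0,0],0.02],[[0,0,0.0003],[0,0,0],0.02],[[0,0,0.0003],[0,0,0],0.02],[[0,0,0.0003],[0,0,0],0.02],[[0,0,0.0003],[0,0,0],0.02],[[0,0,0.0003],[0,0,0],0.02],[[0,0,0.0003],[0,0,0],0.02],[[0,0,0.0003],[0,0,0],0.02]]'
```

```text
t: 9.37
ee_pos: [494.9, -294.9, 81.6]
orientation: [1.198, 1.219, -1.195]
ft_force: [4.3, 6.8, -0.5]
width: 29.7
```

```bash
python3 -m crank '[[[0,0,0.0003],[0,0,0],0.02],[[0,0,0.0003],[0,0,0],0.02],[[0,0,0.0003],[0,0,0],0.02],[[0,0,0.0003],[0,0,0],0.02],[[0,0,0.0003],[0,0,0],0.02],[[0,0,0.0003],[0,0,0],0.02],[[0,0,0.0003],[0,0,0],0.02],[[0,0,0.0003],[0,0,0],0.02]]'; python3 ring.py pics/m2.png
```

```text
t: 10.03
ee_pos: [495.0, -297.2, 81.6]
orientation: [1.198, 1.219, -1.195]
ft_force: [4.4, 8.5, -0.5]
width: 29.8
[ 496.2 -408.8  114. ]
10.0833 [ 494.99 -297.18   81.62] [3.2 7.7 0.3] 29.607914428365724
```

```bash
python3 -m crank '[[[0,0,0.0003],[0,0,0],0.02],[[0,0,0.0003],[0,0,0],0.02],[[0,0,0.0003],[0,0,0],0.02],[[0,0,0.0003],[0,0,0],0.02],[[0,0,0.0003],[0,0,0],0.02],[[0,0,0.0003],[0,0,0],0.02],[[0,0,0],[0,0,0],0.02],[[0,0,0],[0,0,0],0.02]]'
python3 - <<'E'
from h import *
d=vision.get_image("top");crop(d["img"],280,130,360,200,8,"pics/t6.png")
E
```

```text
t: 10.75
ee_pos: [495.0, -298.8, 81.6]
orientation: [1.198, 1.219, -1.195]
ft_force: [3.2, 8.9, -0.3]
width: 29.7
```

View pics/t6.png

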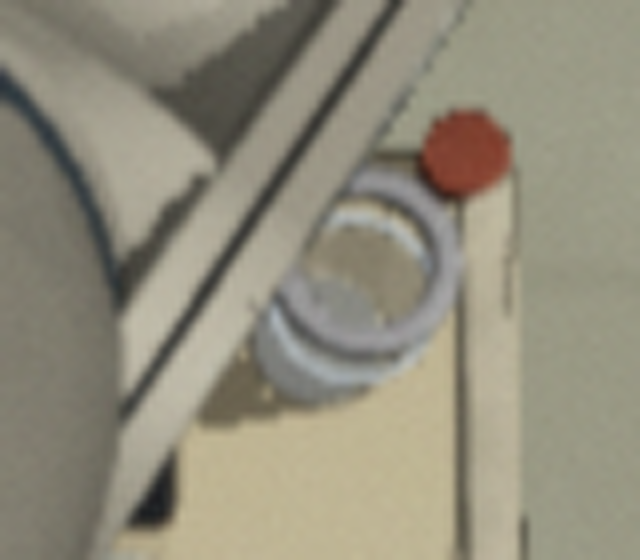

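```bash
python3 -m crank '[[[0,0,0.0003],[0,0,0],0.02],[[0,0,0.0003],[0,0,0],0.02],[[0,0,0.0003],[0,0,0],0.02],[[0,0,0.0003],[0,0,0],0.02],[[0,0,0.0003],[0,0,0],0.02],[[0,0,0.0003],[0,0,0],0.02],[[0,0,0],[0,0,0],0.02],[[0,0,0],[0,0,0],0.02]]'
```

```text
t: 11.47
ee_pos: [495.0, -299.8, 81.6]
orientation: [1.199, 1.22, -1.195]
ft_force: [3.7, 12.4, 0.9]
width: 29.7
```

```bash
python3 -m crank '[[[0,0,0.0003],[0,0,0],0.02],[[0,0,0.0003],[0,0,0],0.02],[[0,0,0.0003],[0,0,0],0.02],[[0,0,0.0003],[0,0,0],0.02],[[0,0,0.0003],[0,0,0],0.02],[[0,0,0],[0,0,0],0.02],[[0,0,0],[0,0,0],0.02],[[0,0,0],[0,0,0],0.02]]'
```

```text
t: 12.13
ee_pos: [495.0, -300.2, 81.6]
orientation: [1.2, 1.221, -1.194]
ft_force: [4.1, 18.8, 3.1]
width: 29.9
```

```bash
python3 -m crank '[[[0,0,-0.0008],[0,0,0],0.02],[[0,0,-0.0008],[0,0,0],0.02],[[0,0,-0.0008],[0,0,0],0.02],[[0,0,-0.0006],[0,0,0],0.02],[[0,0,0],[0,0,0],0.02],[[0,0,0],[0,0,0],0.02],[[0,0,0],[0,0,0],0.02],[[0,0,0],[0,0,0],0.02]]'
```

```text
t: 12.8
ee_pos: [495.1, -300.1, 81.6]
orientation: [1.197, 1.218, -1.195]
ft_force: [3.9, 5.6, -1.3]
width: 29.6
```

```bash
python3 -m crank '[[[0,0,0],[0,0,0],0.04],[[0,0,0],[0,0,0],0.06],[[0,0,0],[0,0,0],0.0878],[[0,0,0],[0,0,0],0.0878],[[-0.02,0,0],[0,0,0],0.0878],[[-0.03,0,0],[0,0,0],0.0878],[[-0.03,0,0],[0,0,0],0.0878],[[-0.03,0,0],[0,0,0],0.0878]]'
python3 -m crank '[[[-0.02,0,0],[0,0,0],0.0878],[[0,-0.03,0.005],[0,0,0],0.0878],[[0,-0.03,0.006],[0,0,0],0.0878],[[0,-0.025,0.006],[0,0,0],0.0878],[[0,-0.0135,0.009],[0,0,0],0.0878],[[0,-0.0135,0.004],[0,0,0],0.0878],[[0,0,0],[0,0,0],0.0878],[[0,0,0],[0,0,0],0.0878]]'
python3 - <<'E'
from h import *
o=ctrl.get_obs();print(o["ee_pos"],o["width"])
for n in("top","side"):
    d=vision.get_image(n); cv2.imwrite(f"pics/{n}7.png",d["img"])
    crop(d["img"],*((180,125,360,235,4.4) if n=="top" else (170,90,340,290,3)),f"pics/{n}7z.png")
E
```

```text
t: 13.47
ee_pos: [494.2, -300.7, 192.7]
orientation: [1.196, 1.218, -1.197]
ft_force: [0.2, -1.0, 0.0]
width: 79.5
t: 14.13
ee_pos: [383.1, -333.0, 211.9]
orientation: [1.197, 1.216, -1.197]
ft_force: [0.2, 1.0, -0.5]
width: 87.9
[ 383.05273945 -332.95278091  211.86838157] 87.8591044888081
```

View pics/top7z.png

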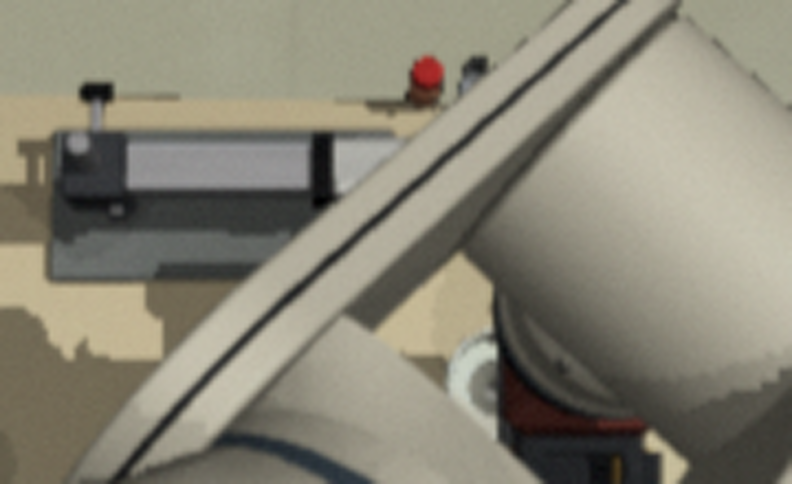

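View pics/side7z.png

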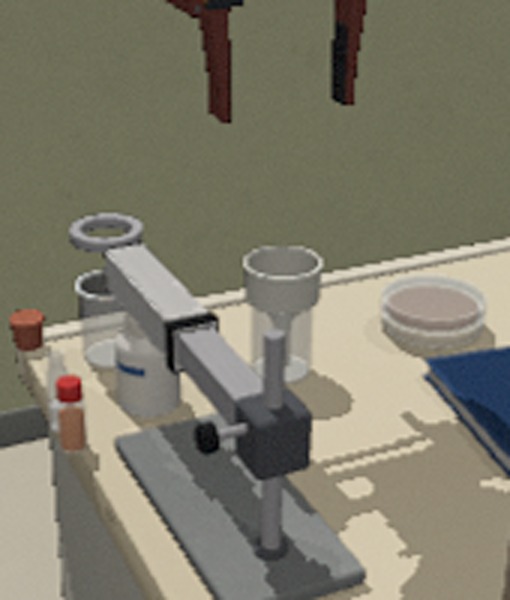

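```bash
python3 -m crank '[[[0.02,0,-0.0044],[0,0,0],0.0878],[[0.03,0,0],[0,0,0],0.0878],[[0.03,0,0],[0,0,0],0.0878],[[0.03,0,0],[0,0,0],0.0878],[[0.02,0,0],[0,0,0],0.0878],[[0.012,0,0],[0,0,0],0.0878],[[0,0,0],[0,0,0],0.08],[[0,0,0],[0,0,0],0.07]]'
python3 - <<'E'
from h import *
o=ctrl.get_obs();print(o["ee_pos"],o["width"])
for n in("top","side"):
    d=vision.get_image(n); cv2.imwrite(f"pics/{n}8.png",d["img"])
    crop(d["img"],*((180,125,360,235,4.4) if n=="top" else (170,120,340,270,4.4)),f"pics/{n}8z.png")
E
```

```text
t: 14.9
ee_pos: [383.6, -327.7, 69.1]
orientation: [1.196, 1.22, -1.196]
ft_force: [0.7, 0.5, -0.3]
width: 78.1
[ 383.55913257 -327.68628367   69.08809055] 78.05025717310465
```

View pics/top8z.png

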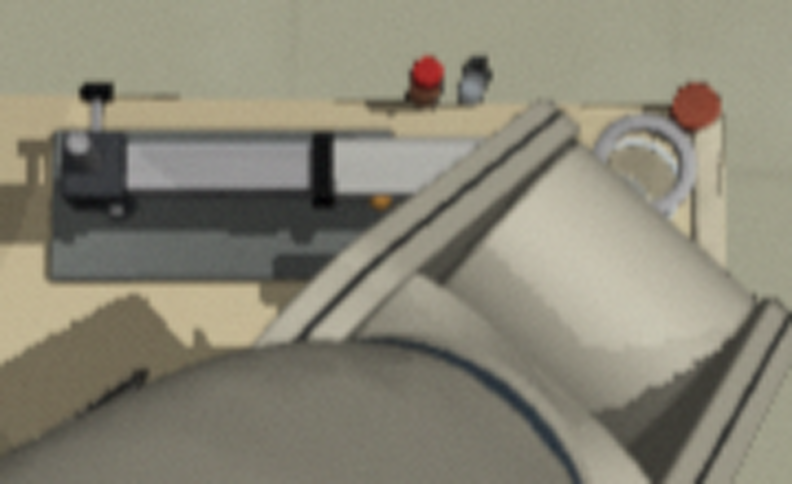

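View pics/side8z.png

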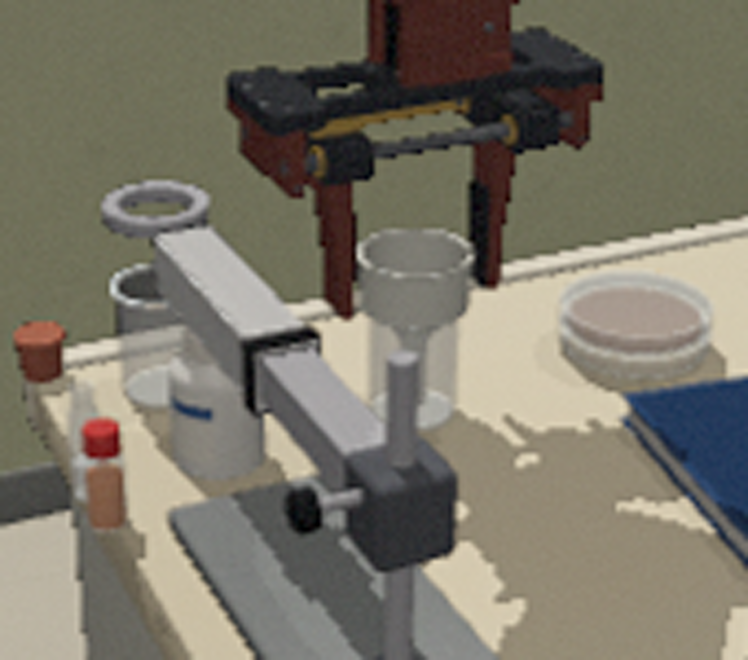

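```bash
python3 - <<'E'
from h import *
d=vision.get_image("top")
G=lambda n:cv2.cvtColor(cv2.imread(n),cv2.COLOR_BGR2GRAY).astype(float)
def collar(n):
    g=G(n)[159:166].mean(0); s=g[228:262]; w=np.clip(140-s,0,None); return 228+(w*np.arange(len(s))).sum()/w.sum()
a,b=collar("pics/top0.png"),collar("pics/top8.png"); print(a,b,pt(d,a,162.5,114),pt(d,b,162.5,114))
g=G("pics/top8.png"); print(g[160,312:342].tolist()); g0=G("pics/top0.png"); print(g0[160,297:330].tolist())
print([px(d,p) for p in [(495.8,-399.5,114)]])
E
python3 -m crank '[[[0,0,0],[0,0,0],0.068],[[0,0,0],[0,0,0],0.065],[[0,0,0],[0,0,0],0.062],[[0,0,0],[0,0,0],0.06],[[0,0,0],[0,0,0],0.059],[[0,0,0],[0,0,0],0.058],[[0,0,0],[0,0,0],0.057],[[0,0,0],[0,0,0],0.056]]'
```

```text
237.82696771470773 252.49928774928776 [ 492.6 -198.2  114. ] [ 493.3 -231.8  114. ]
[146.0, 139.0, 131.0, 130.0, 142.0, 149.0, 140.0, 141.0, 140.0, 136.0, 133.0, 131.0, 131.0, 133.0, 130.0, 132.0, 137.0, 149.0, 167.0, 181.0, 167.0, 134.0, 93.0, 146.0, 161.0, 168.0, 171.0, 184.0, 185.0, 185.0]
[146.0, 147.0, 119.0, 128.0, 150.0, 156.0, 155.0, 166.0, 169.0, 170.0, 168.0, 168.0, 167.0, 170.0, 168.0, 168.0, 170.0, 169.0, 177.0, 185.0, 169.0, 138.0, 91.0, 110.0, 151.0, 155.0, 141.0, 130.0, 128.0, 129.0, 130.0, 133.0, 149.0]
[array([325.5, 162.8])]
t: 15.72
ee_pos: [383.1, -328.2, 69.7]
orientation: [1.196, 1.218, -1.196]
ft_force: [-0.4, 0.0, 2.4]
width: 57.6
```

```bash
python3 -m crank '[[[0,0,0],[0,0,0],0.05],[[0,0,0],[0,0,0],0.045],[[-0.004,0,0],[0,0,0],0.045],[[-0.008,0,0],[0,0,0],0.045],[[-0.012,0,0],[0,0,0],0.045],[[-0.02,0,0],[0,0,0],0.045],[[-0.02,0,0],[0,0,0],0.045],[[-0.02,0,0],[0,0,0],0.045]]'
python3 -m crank '[[[-0.02,0,0],[0,0,0],0.045],[[-0.016,0,0],[0,0,0],0.045],[[-0.006,0,0],[0,0,0],0.045],[[0,0,0],[0,0,0],0.045],[[0,0,0],[0,0,0],0.045],[[0,0,0],[0,0,0],0.045],[[0,0,0],[0,0,0],0.045],[[0,0,0],[0,0,0],0.045]]'
python3 - <<'E'
from h import *
o=ctrl.get_obs();print(o["ee_pos"],o["width"],o["ft_force"])
d=vision.get_image("side"); cv2.imwrite("pics/s9.png",d["img"]); crop(d["img"],170,60,340,260,3,"pics/s9z.png")
E
```

```text
t: 16.38
ee_pos: [383.1, -328.1, 155.0]
orientation: [1.196, 1.218, -1.196]
ft_force: [1.4, -0.5, -1.2]
width: 57.5
t: 17.05
ee_pos: [382.7, -327.8, 194.7]
orientation: [1.196, 1.22, -1.196]
ft_force: [-0.4, 0.4, -0.9]
width: 57.6
[ 382.69361367 -327.80975091  194.69798708] 57.55989373805116 [-0.35411586  0.35977606 -0.86738928]
```

View pics/s9z.png

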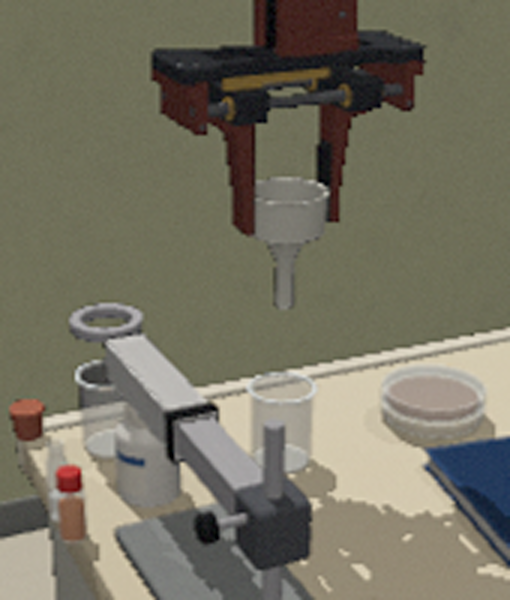

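```bash
python3 -m crank '[[[0,0.01,0.006],[0,0,0],0.045],[[0,0.02,0.013],[0,0,0],0.045],[[0,0.024,0.017],[0,0,0],0.045],[[0,0.024,0.016],[0,0,0],0.045],[[0,0.018,0.012],[0,0,0],0.045],[[0,0.0113,0.007],[0,0,0],0.045],[[0,0.005,0.0028],[0,0,0],0.045],[[0,0,0],[0,0,0],0.045]]'
python3 -m crank '[[[0,0,0],[0,0,0],0.045],[[0,0,0],[0,0,0],0.045],[[0,0,0],[0,0,0],0.045],[[0,0,0],[0,0,0],0.045],[[0,0,0],[0,0,0],0.045],[[0,0,0],[0,0,0],0.045],[[0,0,0],[0,0,0],0.045],[[0,0,0],[0,0,0],0.045]]'
python3 - <<'E'
from h import *
o=ctrl.get_obs();print(o["ee_pos"],o["width"],o["ft_force"])
d=vision.get_image("side"); cv2.imwrite("pics/s10.png",d["img"]); crop(d["img"],170,60,300,240,3.3,"pics/s10z.png")
d=vision.get_image("top"); cv2.imwrite("pics/t10.png",d["img"]); crop(d["img"],270,120,370,210,6,"pics/t10z.png")
E
```

```text
t: 17.77
ee_pos: [497.9, -400.5, 195.0]
orientation: [1.196, 1.218, -1.196]
ft_force: [-0.8, -0.1, -0.7]
width: 57.5
t: 18.43
ee_pos: [496.7, -399.9, 195.8]
orientation: [1.196, 1.218, -1.196]
ft_force: [0.2, -0.3, 0.1]
width: 57.2
[ 496.67442051 -399.94474067  195.75302451] 57.227516012701194 [ 0.18520166 -0.29386387  0.14971187]
```

View pics/s10z.png

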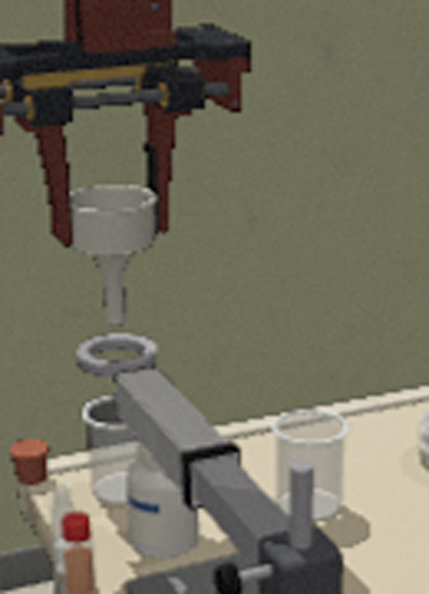

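View pics/t10z.png

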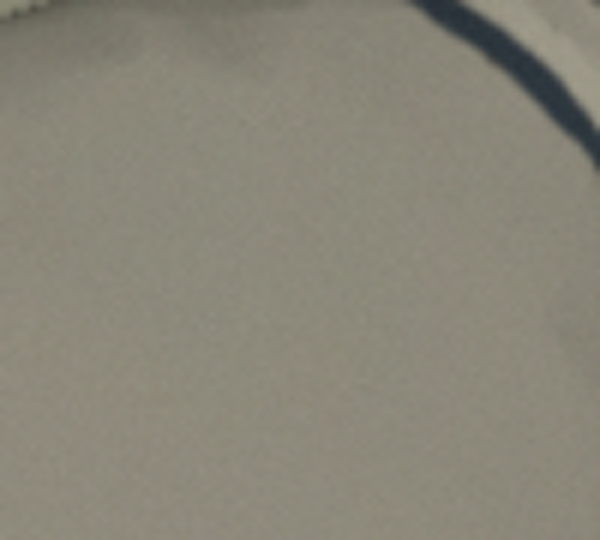

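Run:
```python
from h import *
d=vision.get_image("side"); f=3.3
Z=lambda a,b:((a+.5)/f-.5+170,(b+.5)/f-.5+60)
print("ring",pt(d,*Z(117,349.5),114)," rim ell", pt(d,*Z(113.5,199),162+58), pt(d,*Z(116,322),133))
print(px(d,(496.7,-399.9,114)),px(d,(496.7,-399.9,133)),px(d,(496.7,-399.9,221)), Z(117,349.5),Z(116,322),Z(113.5,199))
# refined widths
im=cv2.imread("pics/s10.png"); g=cv2.cvtColor(im,cv2.COLOR_BGR2GRAY)
for v in range(116,124): print(v,g[v,188:224].tolist())
print(); 
for v in range(140,160,2): print(v,g[v,198:212].tolist())
for v in range(159,174): print(v,g[v,190:222].tolist())
```

```text
ring [ 498.7 -393.7  114. ]  rim ell [ 496.1 -392.4  220. ] [ 497.6 -396.4  133. ]
[205.1 164.4] [204.7 156.6] [202.7 118.6] (205.10606060606062, 165.56060606060606) (204.8030303030303, 157.22727272727275) (204.04545454545456, 119.95454545454547)
116 [44, 48, 35, 95, 110, 106, 110, 115, 105, 100, 120, 145, 139, 136, 145, 148, 147, 149, 148, 146, 135, 163, 154, 156, 128, 107, 67, 5, 12, 30, 42, 44, 42, 98, 111, 109]
117 [40, 40, 26, 95, 113, 126, 140, 122, 110, 109, 117, 126, 129, 125, 127, 133, 132, 129, 133, 129, 127, 134, 130, 131, 130, 166, 169, 102, 5, 18, 39, 46, 39, 96, 110, 107]
118 [46, 43, 24, 141, 128, 106, 116, 116, 113, 115, 118, 117, 119, 119, 122, 123, 120, 122, 124, 121, 121, 118, 118, 118, 118, 132, 139, 154, 103, 22, 38, 44, 37, 98, 111, 111]
119 [45, 44, 32, 94, 103, 102, 106, 110, 113, 114, 118, 119, 121, 123, 119, 119, 125, 122, 123, 121, 124, 122, 120, 117, 114, 111, 110, 123, 127, 82, 33, 44, 37, 96, 111, 108]
120 [45, 44, 35, 67, 92, 104, 107, 109, 112, 114, 118, 120, 118, 121, 123, 122, 123, 123, 120, 122, 121, 122, 117, 117, 115, 110, 103, 162, 155, 90, 34, 4
[... 2948 characters left out ...]
6, 129, 89, 81, 81, 100, 104, 112, 114, 115, 115, 113, 107, 93, 88, 82, 103, 108, 106, 110, 106]
170 [111, 109, 109, 74, 72, 85, 96, 110, 118, 135, 140, 132, 114, 102, 104, 101, 107, 105, 107, 107, 101, 101, 100, 94, 87, 85, 61, 92, 108, 108, 110, 109]
171 [109, 107, 110, 100, 75, 84, 86, 88, 92, 101, 104, 100, 97, 97, 102, 102, 97, 98, 98, 95, 98, 85, 65, 57, 83, 82, 63, 97, 108, 109, 110, 109]
172 [109, 108, 110, 107, 105, 72, 78, 91, 93, 95, 95, 97, 99, 98, 97, 93, 86, 66, 74, 94, 84, 93, 117, 125, 127, 128, 125, 128, 99, 101, 110, 111]
173 [110, 108, 107, 105, 109, 104, 104, 105, 87, 73, 83, 95, 98, 98, 81, 80, 120, 130, 130, 129, 126, 130, 134, 135, 136, 136, 135, 136, 130, 98, 96, 107]
```

```bash
python3 -m crank '[[[0.012,0,0],[0,0,0],0.045],[[0.015,0,0],[0,0,0],0.045],[[0.015,0,0],[0,0,0],0.045],[[0.012,0,0],[0,0,0],0.045],[[0.008,0,0],[0,0,0],0.045],[[0.004,0,0],[0,0,0],0.045],[[0,0,0],[0,0,0],0.045],[[0,0,0],[0,0,0],0.045]]'
python3 - <<'E'
from h import *
o=ctrl.get_obs();print(o["ee_pos"],o["width"],o["ft_force"])
d=vision.get_image("side"); cv2.imwrite("pics/s11.png",d["img"]); crop(d["img"],170,80,270,220,5,"pics/s11z.png")
E
```

```text
t: 19.25
ee_pos: [496.9, -400.1, 129.8]
orientation: [1.196, 1.217, -1.196]
ft_force: [0.6, 0.2, 0.9]
width: 57.0
[ 496.93336059 -400.1274059   129.75572521] 56.99901539404003 [0.64092707 0.18491992 0.92937805]
```

View pics/s11z.png

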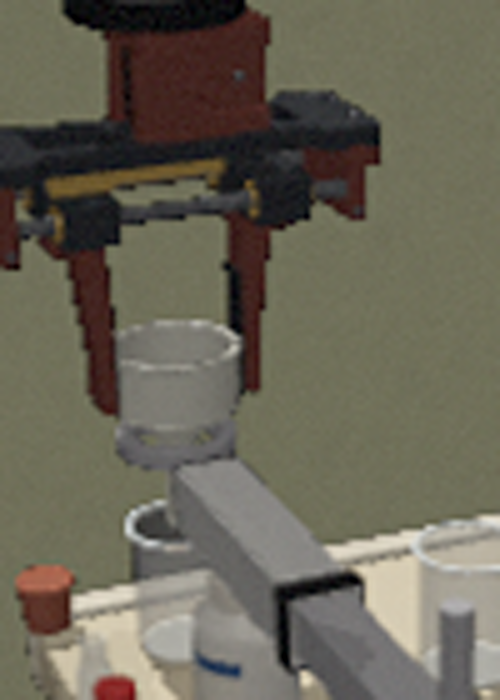

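```bash
python3 -m crank '[[[0.0015,0,0],[0,0,0],0.045],[[0.0015,0,0],[0,0,0],0.045],[[0.0015,0,0],[0,0,0],0.045],[[0.001,0,0],[0,0,0],0.045],[[0.001,0,0],[0,0,0],0.045],[[0.001,0,0],[0,0,0],0.045],[[0,0,0],[0,0,0],0.045],[[0,0,0],[0,0,0],0.045]]'
```

```text
t: 19.97
ee_pos: [496.7, -400.0, 122.1]
orientation: [1.196, 1.218, -1.196]
ft_force: [0.1, 0.4, -0.3]
width: 57.4
```

```bash
python3 -m crank '[[[0.0005,0,0],[0,0,0],0.045],[[0.0005,0,0],[0,0,0],0.045],[[0.0005,0,0],[0,0,0],0.045],[[0.0005,0,0],[0,0,0],0.045],[[0.0005,0,0],[0,0,0],0.045],[[0,0,0],[0,0,0],0.045],[[0,0,0],[0,0,0],0.045],[[0,0,0],[0,0,0],0.045]]'
```

```text
t: 20.63
ee_pos: [496.8, -400.0, 119.7]
orientation: [1.196, 1.218, -1.196]
ft_force: [-0.4, -1.1, -0.9]
width: 57.8
```

```bash
python3 -m crank '[[[0.0004,0,0],[0,0,0],0.045],[[0.0004,0,0],[0,0,0],0.045],[[0.0003,0,0],[0,0,0],0.045],[[0.0003,0,0],[0,0,0],0.045],[[0.0003,0,0],[0,0,0],0.045],[[0,0,0],[0,0,0],0.045],[[0,0,0],[0,0,0],0.045],[[0,0,0],[0,0,0],0.045]]'
```

```text
t: 21.3
ee_pos: [496.8, -400.1, 118.8]
orientation: [1.196, 1.217, -1.196]
ft_force: [-0.8, 1.3, 6.5]
width: 57.9
```

```bash
python3 -m crank '[[[-0.0006,0,0],[0,0,0],0.045],[[0,0,0],[0,0,0],0.055],[[0,0,0],[0,0,0],0.058],[[0,0,0],[0,0,0],0.06],[[0,0,0],[0,0,0],0.063],[[0,0,0],[0,0,0],0.067],[[0,0,0],[0,0,0],0.075],[[0,0,0],[0,0,0],0.085]]'
python3 - <<'E'
from h import *
o=ctrl.get_obs();print(o["ee_pos"],o["width"],o["ft_force"])
d=vision.get_image("side"); cv2.imwrite("pics/s12.png",d["img"]); crop(d["img"],170,80,270,220,5,"pics/s12z.png")
E
```

```text
t: 21.97
ee_pos: [496.7, -399.9, 118.4]
orientation: [1.196, 1.218, -1.196]
ft_force: [0.2, 0.6, -1.0]
width: 77.0
[ 496.7035148  -399.92453527  118.38144292] 76.98247952105329 [ 0.22785015  0.5547456  -0.9985654 ]
```

View pics/s12z.png

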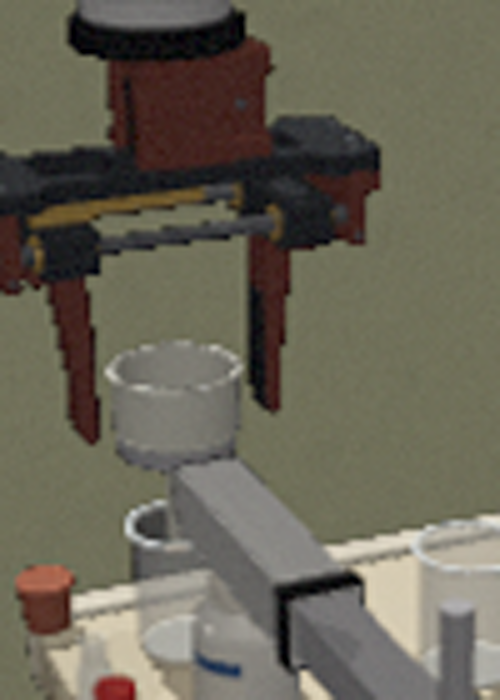

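Seated flat and upright, and the fingers are clear of the collar (x 108–243, y 345–465 in the zoom). Next: go straight up, then away so the top camera can see.

```bash
python3 -m crank '[[[0,0,0],[0,0,0],0.0878],[[0,0,0],[0,0,0],0.0878],[[-0.01,0,0],[0,0,0],0.0878],[[-0.02,0,0],[0,0,0],0.0878],[[-0.03,0,0],[0,0,0],0.0878],[[-0.03,0,0],[0,0,0],0.0878],[[-0.02,0,0],[0,0,0],0.0878],[[-0.01,0,0],[0,0,0],0.0878]]'
python3 -m crank '[[[0,-0.02,0.01],[0,0,0],0.0878],[[0,-0.03,0.02],[0,0,0],0.0878],[[0,-0.03,0.02],[0,0,0],0.0878],[[0,-0.03,0.02],[0,0,0],0.0878],[[0,-0.03,0.02],[0,0,0],0.0878],[[0,-0.03,0.02],[0,0,0],0.0878],[[0,-0.03,0.02],[0,0,0],0.0878],[[0,-0.03,0.02],[0,0,0],0.0878]]'
python3 -m crank '[[[0,-0.02,0.02],[0,0,0],0.0878],[[0,-0.01,0.02],[0,0,0],0.0878],[[0,0,0.02],[0,0,0],0.0878],[[0,0,0.01],[0,0,0],0.0878],[[0,0,0],[0,0,0],0.0878],[[0,0,0],[0,0,0],0.0878],[[0,0,0],[0,0,0],0.0878],[[0,0,0],[0,0,0],0.0878]]'
python3 - <<'E'
from h import *
for n in("top","side"):
    d=vision.get_image(n); cv2.imwrite(f"pics/{n}13.png",d["img"])
    crop(d["img"],*((180,125,360,235,4.4) if n=="top" else (170,140,270,240,5)),f"pics/{n}13z.png")
E
```

```text
t: 22.68
ee_pos: [498.0, -400.9, 242.8]
orientation: [1.195, 1.212, -1.195]
ft_force: [0.7, -1.1, -0.0]
width: 87.6
t: 23.35
ee_pos: [267.7, -554.5, 238.3]
orientation: [1.196, 1.218, -1.196]
ft_force: [0.4, -0.0, 0.3]
width: 87.9
t: 24.02
ee_pos: [241.3, -623.4, 238.5]
orientation: [1.196, 1.219, -1.195]
ft_force: [-0.8, 0.0, 0.0]
width: 87.8
```

View pics/top13z.png

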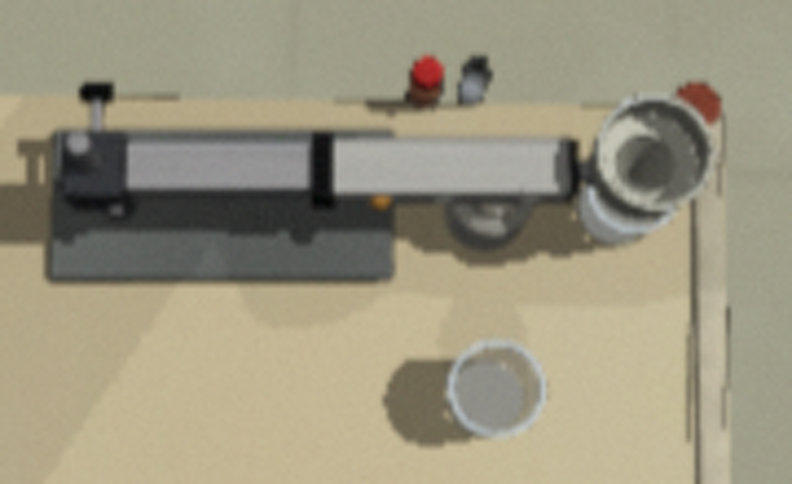

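View pics/side13z.png

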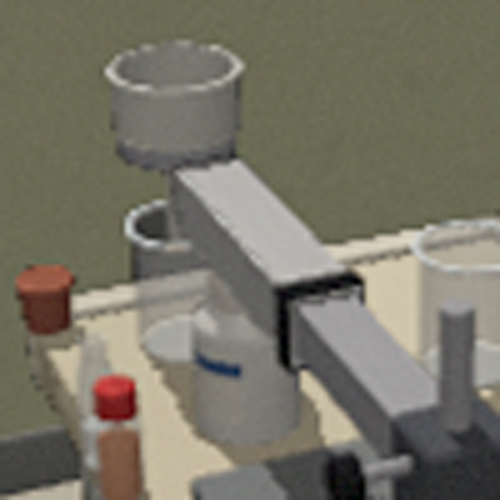

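Run:
```python
from h import *
d=vision.get_image("top")
Z=lambda a,b:((a+.5)/4.4-.5+180,(b+.5)/4.4-.5+125)
print("funnel rim",pt(d,*Z(653.5,155),144),pt(d,*Z(595,155),144),pt(d,*Z(714,155),144))
for n in("top0","top13"):
    im=cv2.imread(f"pics/{n}.png"); hsv=cv2.cvtColor(im,cv2.COLOR_BGR2HSV)
    m=(hsv[...,0]>8)&(hsv[...,0]<25)&(hsv[...,1]>130); ys,xs=np.nonzero(m[166:180,255:280]); print(n,len(xs),(xs+255).mean(),(ys+166).mean(),ys.max()+166)
```

```text
funnel rim [ 495.7 -399.6  144. ] [ 495.1 -370.1  144. ] [ 496.3 -430.1  144. ]
top0 10 265.8 170.6 172
top13 8 266.25 170.625 172
```

```bash
python3 -c "
from workcell import workorder; print(workorder.close_job())"
```

```text
the job is handed in; nothing more can be done
None
```

The boom is in the hole over the empty beaker, the funnel is seated upright in the ring, and the job is handed in at about 24 s. No verdict was reported.

**Boom:** I gripped the tube over the button, which pressed it flush. I then pulled the tube about 33 mm outward, until a clear stop. On the final slow step the tube met the button before I stopped. The wrist read 18.8 N along the tube, including about 9 N of tube friction, so I estimate roughly 10 N on the button. I did not measure that contact force directly. I backed off at once.

**Funnel:** I lifted it out of the parking beaker and lowered it into the ring. Contact came at the expected height with about 6.5 N, and I let go there.

**Last checks:**
- **Button:** in the top view it sticks out at the same place as at the start (8 orange pixels against 10).
- **Ring and funnel:** the ring is at about y = -400 mm and the funnel rim centre at (496, -400), so the funnel is centred to within about 1 mm.
- **Empty beaker:** it was at y ≈ -405 mm when measured at the start, about 5–6 mm from the ring, and looks upright in both last pictures. I did not measure its position again at the end.
- **Robot:** it is well clear of everything.

**Disagreements:** the side camera placed things up to about 14 mm off the top camera along y. My automatic ring tracker also failed once the ring overlapped the beaker rim. I relied on the top view, the arm position and force instead.

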